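# Dock the cutlery tote on its raised stand

### The arm

A 6-joint arm with a two-finger parallel gripper is mounted at the origin on the work surface. World frame = base frame: x ahead of the robot, y to its left, z up, the work surface at z = 0. Lengths are in m, angles in rad, forces in N, time in s.
With the tool pointing down it reaches from about 0.25 to 0.775 m from the base axis. Payload 4 kg.
Tool frame: the origin (TCP) lies at the very end of the fingers, on their centre line; the grasp point (between the pads) lies 19 mm behind it (robot.pinch_z is the distance from the TCP to the grasp point, in m); z points along the fingers, y is the line along which they close (so a half turn about z gives the same grasp; the last joint's range is limited). The gripper opens to 94 mm and grips with 3 to 60 N. Pads are 16 mm wide; open, the fingers measure 119 mm over their backs; the gripper's body (75 mm by 177 mm) begins 78 mm behind the grasp point.
Start: joints at [-1.338, 0.087, 1.371, -0, 1.684, -0.103], TCP at [0.181, -0.519, 0.206] pointing down, gripper open.
Joint ranges: [-3.1, 3.1], [-0.76, 2.03], [0.27, 2.55], [-1.08, 4.22], [0.17, 2.65], [-2.57, 2.57]. Speed limits (rad/s): [2.79, 2.79, 3.14, 3.14, 3.14, 3.14].

### API

Orientations are given as [roll, pitch, yaw] about the fixed x, y, z axes, in that order (R = Rz(yaw) Ry(pitch) Rx(roll)).
In Python, from bench import robot gives the robot as it stands.
- The arm moves only by the tool arm_command, never from a script. Its argument "targets" is one flat list of numbers, 7 for each row, row after row: the turn, a rotation vector about the tool's x, y, z in degrees, then the shift along the tool's x, y, z in mm, then the closure, from -1 (fully open) to 1 (shut). In form: [ax, ay, az, x, y, z, hand, ax, ay, az, x, y, z, hand, ...]. A call has 1 to 20 rows; each row is the pose to reach, as a shift and turn from the pose commanded when the call began, along the tool's axes at that moment; what a row does not reach only later rows make up. A row lasts 1/10 s, in which the tool goes at most 50 mm and 8.59 degrees, less where a joint would pass 70% of its speed; a pose out of reach is approached as far as the arm can. A call with a gripper value outside its range is refused whole. The fingers move at their own pace and stop on an object; the grip force is fixed at half the most. Time passes only in rows, so rows that repeat a pose let the fingers close. It gives the time, the measured TCP pose, the force, the opening and the grip force at its end, in the units of the state.
- robot.get_obs(): the state, without advancing time (a new reading comes with each control period).
- robot.snapshot(name): name is "scene" or "top" or "wrist"; returns a dict with "color" (480x640x3 uint8, red, green, blue), "range_z" (480x640 float32, m along the optical axis (not along the pixel's ray), 0 where there is no reading), "fx", "fy", "cx", "cy" (pixels), "T" (4x4, takes a point from camera to world coordinates); the wrist camera has in their place "T_tool_cam" (4x4, takes a point from camera to tool coordinates, whose origin is the TCP and whose axes are the flange's). Camera axes: x right, y down, z forward; pixel columns grow to the right and rows downward; lengths in m; the calibration is good to about 2 mm. A picture is of the moment at which its call begins: read the wrist's pose just before it.
- robot.close_job(): hands the job in; it is judged then, once.
The state is a dict: "time": time; "joint_positions": joint angles; "qvel": joint speeds; "joint_torque": joint torques, N m; "tool_pos": TCP position; "ee_rot": TCP orientation; "wrist_force": force on the tool from outside, world axes, zero at the start; "wrist_torque": the same for the moment, N m; "width": finger opening in m; "finger_force": force on a finger pad.
Only numpy, scipy, OpenCV 4.12 (cv2) and the standard library are available. Lean on these libraries where they do the work, as an engineer would, in place of code of your own. Each camera call takes 0.05 s, during which the arm holds its last target. There are 200 camera calls.

### The job

Slide the grey cutlery tote in front of the stand's ramp and push it up between the wooden cheeks, against the sprung backplate, until its trailing edge drops behind the lip and it lies level in the cradle; then press it on, firmly but gently (about 15 N, never over 25), against the hard end of the spring for a second to bed it. Let it come back to the lip and take the gripper away. Do not pick the tote up, and leave the other kitchen things alone.

Things in the scene. Friction and masses are not known exactly. Their poses are not given: they have to be found in the camera images.
- tote: Open grey cutlery tote, cutlery fixed in it: 120 mm long (x), 100 wide (y), 55 high, upright 4 mm walls, two lengthwise dividers, 0.35 to 0.7 kg. Origin: centre of its underside; z up. Starts on the counter before the ramp, up to 45 mm off the lane's centre line, turned up to 0.3 rad; its +x end goes up first. Friction about 0.3 on the slide (left alone on the ramp it may slip back), 0.6 on the counter.
- stand: Fixed plywood frame of the stand. Origin: on the counter, on the lane's centre line, at the ramp's nominal foot; x points up the lane, y across, z up. Two cheeks 108 mm apart (7 mm thick) flank the lane, about 18 mm proud of the ramp, 56 mm high beside the cradle, ending at x = 288 mm. At the mouth, from x = 17 to -41 mm, they flare from 106 to 136 mm apart, 22 mm high.
- lip (a point): Nominal place of the lip: on the centre line, top of its inner face; axes as the stand's. The aluminium ramp rises at 16 degrees to the lip's 4 mm wide top, 34 mm up; the level cradle floor behind is 10 mm lower. Ramp, lip, cradle and backplate sit on a slide that can be set along the frame: they lie together up to 8 mm nearer or farther along x than nominal. The setting is not measured.
- plate (a point): Nominal face of the sprung backplate (26 mm high), 108 mm behind the lip's inner face, plus or minus 3 mm, unmeasured. To fit, the tote pushes it back 9 to 15 mm, and 2 mm more just before its trailing edge drops (nose-down 0.08 rad). Spring: 1.2 N at touch, 4.2 N at 20 mm, its hard end, 5 to 11 mm past the fit; there the push force shoots up. Till then a push takes 1 to 10 N.
- seat (a point): Nominal centre of the seated tote's underside: cradle floor 24 mm above the counter, 60 mm behind the lip's inner face (true place up to 8 mm either way along the lane); axes as the stand's. Lip and spring hold it there. Fingers rubbing on the trailing wall can hold that end up: let them sink a little as they push. Bedding press: 11 to 21 N on the tote along the lane, kept for 0.4 s.
- tub: White lidded food tub, 92 x 82 x 57 mm, beside the ramp on the side away from the robot. Bystander, leave it alone. Origin: centre of its underside as it stands or lies.
- dish: Cork dish, 110 mm across, 22 mm high, beside the cradle on the robot's side. Bystander, leave it alone. Origin: centre of its underside as it stands or lies.
- jar: Jar, 60 mm across, 85 mm high, beside the cradle on the side away from the robot. Bystander, leave it alone. Origin: centre of its underside as it stands or lies.
- spatula: Black spatula, 240 mm, lying on the counter. Bystander, leave it alone. Origin: centre of its underside as it stands or lies.
- mug: White mug, 80 mm across, 90 mm high. Bystander, leave it alone. Origin: centre of its underside as it stands or lies.
- mill: Dark wooden pepper mill, 54 mm across, 150 mm high. Bystander, leave it alone. Origin: centre of its underside as it stands or lies.
- brush: Wooden brush, 200 mm, lying on the counter. Bystander, leave it alone. Origin: centre of its underside as it stands or lies.
Things that resemble listed ones, but are neither listed nor needed, are in the scene too. What is shaped like the tote but purple is not meant.

How it is judged:
On the way, in this order (a step that is already met when the one before it is completed fails the run):
1. the tote is on the ramp between the cheeks, nose up (angle between tote's own z axis and vertical between 0.15 and 0.4 rad and y of tote in the frame of stand between -0.008 and 0.008 m and x of tote in the frame of stand between 0.02 and 0.14 m), for 0.2 s.
2. the tote, down behind the lip and level, is pressed along the lane with 11 to 21 N (contact force between the fingers and tote between 11 and 21 N and angle between tote's own z axis and vertical below 0.045 rad and z of tote in the frame of stand between 0.02 and 0.0285 m and x of tote in the frame of stand between 0.168 and 0.215 m), for 0.4 s.
At the end, for the whole second after the job is handed in: The tote stands at rest and level (within 2 degrees) on the cradle floor behind the lip: its underside 21 to 27.5 mm above the counter, its centre 168 to 200 mm up the lane from the stand's origin and within 8 mm of the centre line, square to the lane within 0.08 rad, and let go (angle between tote's own z axis and vertical below 0.035 rad and z of tote in the frame of stand between 0.021 and 0.0275 m and x of tote in the frame of stand between 0.168 and 0.2 m and y of tote in the frame of stand between -0.008 and 0.008 m and angle between the x axis of tote and the x axis of stand, either way round below 0.08 rad and linear speed of tote below 0.01 m/s); the robot touches nothing.
It fails at once if the fingers press on the tote with more than 25 N (rammed or gripped hard) (contact force between the fingers and tote above 25 N).
It fails at once if the tote is picked up: the centre of its underside more than 60 mm above the counter (height (world z) of tote above 0.06 m).
It fails at once if the tote is tipped by more than 35 degrees (angle between tote's own z axis and vertical above 0.61 rad).
It fails at once if a bystander (tub, dish, jar, spatula, mug, mill or brush) is moved by more than 25 mm (distance of any of tub, dish, jar, spatula, mug, mill, brush from where it was at the start of the episode above 0.025 m).
It also fails if it takes over 72 s, if anything falls off the work surface, if the arm or the gripper's body presses on something with over 40 N, if the wrist force passes 120 N, or if a joint passes its speed limit or range.

## Working session

There is one attempt and no reset: what is moved stays moved. The work goes in short steps, Python scripts to look and compute and a tool call to move; the robot and the scene stay as the last step left them, time stands still between calls to the robot, and variables do not carry over. Pictures are saved under pics/ and viewed, at most 10 in all, crops included, and the job is handed in when it is done.

Besides the shell and the picture viewer there is one more tool, called after "Request:" by a JSON object that holds its "fn" and its "kwargs", one argument or row to a line. arm_command: Moves the arm, as the interface text tells. Its arguments: {"type":"object","properties":{"targets":{"type":"array"}},"required":["targets"]}

```bash
mkdir -p pics; ls
python3 - <<'E'
from bench import robot
import cv2,numpy as np
o=robot.get_obs();print({k:np.round(v,3).tolist() for k,v in o.items()})
for n in("scene","top"):
    s=robot.snapshot(n);cv2.imwrite(f"pics/{n}0.png",s["color"][...,::-1]);np.savez(f"{n}0.npz",**s)
    print(n,s["fx"],s["fy"],s["cx"],s["cy"],np.round(s["T"],3).tolist())
E
```

```text
pics
{'time': 0.0, 'joint_positions': [-1.338, 0.088, 1.372, -0.0, 1.684, -0.103], 'qvel': [0.001, 0.002, 0.001, 0.001, 0.002, -0.0], 'joint_torque': [-0.001, -34.019, -30.242, 0.072, 0.033, -0.0], 'tool_pos': [0.181, -0.519, 0.204], 'ee_rot': [-3.139, -0.0, 0.336], 'wrist_force': [-0.839, -0.333, -0.218], 'wrist_torque': [-0.059, 0.044, 0.03], 'finger_force': 0.0, 'width': 0.094}
scene 454.2815087990884 454.2815087990884 323.05592208397206 239.77876887163492 [[-0.842, 0.325, -0.431, 1.059], [0.54, 0.495, -0.681, 0.881], [-0.009, -0.806, -0.592, 0.781], [0.0, 0.0, 0.0, 1.0]]
top 444.0201638012558 444.0201638012558 322.48751892821423 236.17715148041304 [[0.02, -0.997, 0.077, 0.439], [-1.0, -0.019, 0.022, 0.021], [-0.02, -0.078, -0.997, 1.135], [0.0, 0.0, 0.0, 1.0]]
```

View pics/top0.png

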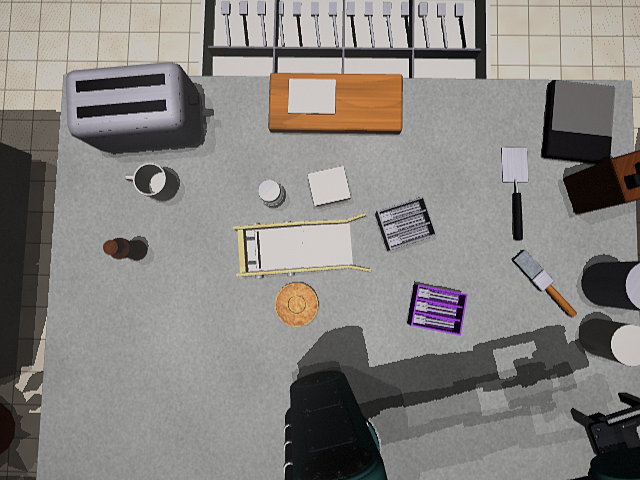

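View pics/scene0.png

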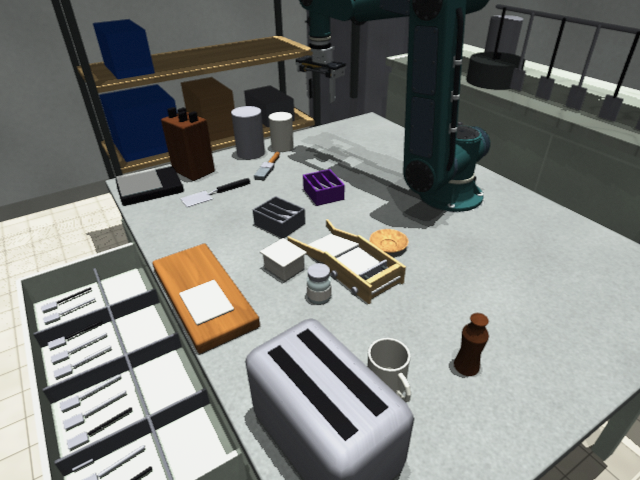

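Grey tote candidates in the top view: the grey one at (406,223) lies before the ramp mouth, and the purple one at (437,308) is excluded by description. The drawer's grey dividers at the top edge are not totes. The stand spans (237–370, 215–275) with its mouth on the right, so the lane runs towards image left (+y). I'll check this in a crop and measure.

```bash
cat > h.py <<'E'
import numpy as np,cv2
def cloud(s,T=None):
    v,u=np.mgrid[:480,:640];z=s["range_z"]
    p=np.stack([(u-s["cx"])/s["fx"]*z,(v-s["cy"])/s["fy"]*z,z],-1)
    T=s["T"] if T is None else T
    return p@T[:3,:3].T+T[:3,3]
E
python3 - <<'E'
from h import *
s=dict(np.load("top0.npz"));P=cloud(s);c=s["color"]
cr=c[150:340,225:485];cv2.imwrite("pics/crop0.png",cv2.resize(cr[...,::-1],None,fx=3,fy=3,interpolation=cv2.INTER_CUBIC))
hsv=cv2.cvtColor(c,cv2.COLOR_RGB2HSV)
print("counter z",np.median(P[300:320,360:395,2]))
# tote: raised region
win=np.zeros((480,640),bool);win[190:256,372:445]=1
m=win&(P[...,2]>0.045)
q=P[m][:,:2].astype(np.float32);r=cv2.minAreaRect(q*1000);print("tote top rect",r,m.sum(),P[m][:,2].max())
# stand wood
w=np.zeros((480,640),bool);w[205:285,228:378]=1
wood=w&(hsv[...,1]>70)&(hsv[...,0]>15)&(hsv[...,0]<35)
q=P[wood];print("wood",wood.sum(),q.min(0),q.max(0));print(cv2.minAreaRect((q[:,:2]*1000).astype(np.float32)))
for col in range(235,375,6):
    rows=np.where(wood[:,col])[0]
    if len(rows):
        a=rows[rows<245];b=rows[rows>=245]
        f=lambda k:np.round(np.median(P[k,col],0)*1000).tolist() if len(k) else None
        print(col,len(a),f(a),len(b),f(b),"mid",np.round(P[245,col]*1000))
E
```

```text
counter z 0.0006394460385433787
tote top rect ((533.0857543945312, -88.78201293945312), (101.48047637939453, 271.461181640625), 20.1733455657959) 539 1.1348723362496702
wood 1067 [ 0.40360058 -0.07470893 -0.0069874 ] [0.58807612 0.26495135 1.13487234]
((486.2961120605469, 94.41397094726562), (165.08200073242188, 331.1141662597656), 7.020071983337402)
235 3 [538.0, 260.0, 56.0] 0 None mid [500. 270.   1.]
241 19 [521.0, 244.0, 57.0] 30 [461.0, 242.0, 56.0] mid [497. 243.  58.]
247 3 [541.0, 230.0, 58.0] 4 [428.0, 226.0, 57.0] mid [499. 235.  22.]
253 3 [541.0, 216.0, 55.0] 3 [429.0, 211.0, 58.0] mid [499. 220.  25.]
259 4 [545.0, 201.0, 58.0] 3 [430.0, 197.0, 56.0] mid [499. 205.  23.]
265 4 [546.0, 186.0, 55.0] 3 [432.0, 183.0, 57.0] mid [500. 190.  24.]
271 3 [547.0, 172.0, 55.0] 3 [433.0, 168.0, 55.0] mid [500. 174.  27.]
277 3 [548.0, 157.0, 55.0] 3 [435.0, 153.0, 57.0] mid [500. 159.  23.]
283 3 [550.0, 142.0, 56.0] 3 [436.0, 139.0, 54.0] mid [500. 144.  26.]
289 4 [552.0, 128.0, 54.0] 2 [437.0, 125.0, 54.0] mid [501. 129.  28.]
295 3 [553.0, 113.0, 57.0] 3 [439.0, 110.0, 55.0] mid [501. 114.  23.]
301 3 [553.0, 98.0, 58.0] 3 [439.0, 95.0, 57.0] mid [501.  99.  26.]
307 3 [554.0, 84.0, 50.0] 3 [442.0, 81.0, 59.0] mid [501.  83.  32.]
313 3 [558.0, 69.0, 46.0] 4 [443.0, 67.0, 44.0] mid [502.  69.  26.]
319 3 [558.0, 55.0, 41.0] 3 [445.0, 52.0, 43.0] mid [502.  54.  22.]
325 4 [561.0, 40.0, 35.0] 3 [445.0, 37.0, 39.0] mid [503.  39.  20.]
331 2 [561.0, 25.0, 32.0] 3 [448.0, 23.0, 34.0] mid [504.  24.  11.]
337 3 [563.0, 10.0, 29.0] 3 [448.0, 8.0, 29.0] mid [504.   9.  11.]
343 3 [564.0, -5.0, 24.0] 2 [450.0, -7.0, 27.0] mid [505.  -7.   6.]
349 3 [569.0, -20.0, 22.0] 3 [451.0, -22.0, 22.0] mid [505. -22.   4.]
355 3 [575.0, -35.0, 21.0] 3 [449.0, -37.0, 19.0] mid [506. -38.  -2.]
361 2 [579.0, -50.0, 21.0] 3 [447.0, -52.0, 22.0] mid [506. -53.   2.]
367 0 None 3 [445.0, -67.0, 21.0] mid [506. -68.   1.]
```

View pics/crop0.png

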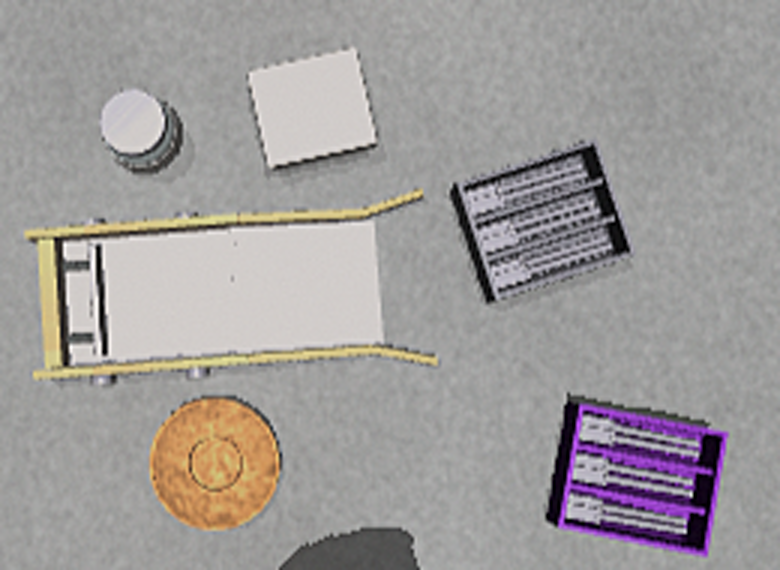

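The crop shows the grey tote (crop centre about (540,222)) in front of the ramp mouth and turned slightly. The purple one is separate. Now fitting the lane frame and the tote pose.

Run:
```python
from h import *
s=dict(np.load("top0.npz"));P=cloud(s);c=s["color"];ok=s["range_z"]>0
hsv=cv2.cvtColor(c,cv2.COLOR_RGB2HSV)
w=np.zeros((480,640),bool);w[205:285,228:378]=1
wood=ok&w&(hsv[...,1]>70)&(hsv[...,0]>15)&(hsv[...,0]<35)&(P[...,2]>.012)&(P[...,2]<.065)
q=P[wood]
A=q[(q[:,0]>.52)&(q[:,1]>-.005)&(q[:,1]<.225)];B=q[(q[:,0]<.46)&(q[:,1]>-.005)&(q[:,1]<.225)]
fa=np.polyfit(A[:,1],A[:,0],1);fb=np.polyfit(B[:,1],B[:,0],1);k=(fa[0]+fb[0])/2
d=np.array([k,1.]);d/=np.hypot(*d);n=np.array([-d[1],d[0]])  # n = left of lane
print(fa,fb,"lane yaw",np.arctan2(d[1],d[0]),np.degrees(np.arctan2(d[1],d[0])))
off=((A[:,:2]@n).mean()+(B[:,:2]@n).mean())/2;print("sep",(B[:,:2]@n).mean()-(A[:,:2]@n).mean())
# 2nd est of extent along
t=q[:,:2]@d;yy=q[:,:2]@n-off
print("t range",np.percentile(t,[0,.5,99.5,100]))
for lo in np.arange(-.08,.02,.008):
    mm=(t>lo)&(t<lo+.008);print(round(lo+.004,3),[np.round(np.median(np.abs(yy[mm&g])),4) for g in (yy>0,yy<0)],mm.sum())
t0=(t.max()-.288); t0b=t.min()+.041;print("t0",t0,t0b)
t0=(t0+t0b)/2
O=d*t0+n*off;print("origin",O)
R=np.array([d,n])
win=np.zeros((480,640),bool);win[190:256,372:445]=1
m=ok&win&(P[...,2]>0.046)&(P[...,2]<.065)
qt=P[m][:,:2];r=cv2.minAreaRect((qt*1000).astype(np.float32));print("tote",r,m.sum())
c_=np.array(r[0])/1000;print("tote in stand",R@(c_-O))
box=cv2.boxPoints(r)/1000;print("corners stand\n",np.round((box-O)@R.T,4));print("corners world\n",np.round(box,4))
# ramp profile along centre
for x in np.arange(-.01,.29,.01):
    L=(P[...,:2]-O)@R.T;mm=ok&(abs(L[...,0]-x)<.004)&(abs(L[...,1])<.03);print(round(x,3),round(np.median(P[mm][:,2])*1000,1),end=" | ")
np.savez("frame.npz",O=O,R=R)
```

```text
[-0.09708443  0.56364899] [-0.09622308  0.44769458] lane yaw 1.6671507798045642 95.52070349474556
sep 0.11532088876984337
t range [-0.11692905 -0.11465371  0.20921924  0.21193432]
-0.076 [np.float64(0.0594), np.float64(0.0594)] 17
-0.068 [np.float64(0.0566), np.float64(0.0574)] 16
-0.06 [np.float64(0.0559), np.float64(0.0574)] 17
-0.052 [np.float64(0.0555), np.float64(0.0577)] 16
-0.044 [np.float64(0.057), np.float64(0.0581)] 18
-0.036 [np.float64(0.0565), np.float64(0.0584)] 17
-0.028 [np.float64(0.0561), np.float64(0.0565)] 16
-0.02 [np.float64(0.0566), np.float64(0.057)] 15
-0.012 [np.float64(0.0571), np.float64(0.0572)] 18
-0.004 [np.float64(0.0567), np.float64(0.0576)] 20
0.004 [np.float64(0.0561), np.float64(0.0578)] 19
0.012 [np.float64(0.0567), np.float64(0.0581)] 16
0.02 [np.float64(0.0571), np.float64(0.0589)] 19
t0 -0.07606567624552579 -0.0759290461934004
origin [ 0.50830227 -0.02722219]
tote ((559.0189819335938, -159.19422912597656), (100.20518493652344, 121.14185333251953), 18.94780731201172) 486
tote in stand [-0.13623911 -0.03778504]
corners stand
 [[-0.089   0.025 ]
 [-0.2068 -0.0031]
 [-0.1835 -0.1006]
 [-0.0657 -0.0725]]
corners world
 [[ 0.492  -0.1182]
 [ 0.5313 -0.2328]
 [ 0.6261 -0.2002]
 [ 0.5867 -0.0856]]
-0.01 0.1 | 0.0 0.5 | 0.01 3.5 | 0.02 6.0 | 0.03 8.5 | 0.04 11.5 | 0.05 14.7 | 0.06 17.4 | 0.07 20.4 | 0.08 23.1 | 0.09 25.9 | 0.1 29.3 | 0.11 31.7 | 0.12 33.9 | 0.13 24.3 | 0.14 24.0 | 0.15 24.3 | 0.16 24.9 | 0.17 24.5 | 0.18 24.7 | 0.19 24.5 | 0.2 24.4 | 0.21 24.5 | 0.22 24.5 | 0.23 29.0 | 0.24 43.9 | 0.25 24.1 | 0.26 25.7 | 0.27 56.6 | 0.28 56.5 |
```

```bash
cat >> h.py <<'E'
from scipy.spatial.transform import Rotation as Ro
F=np.load("frame.npz");O,RL=F["O"],F["R"];LY=np.arctan2(RL[0,1],RL[0,0])
def w(lx,ly,z): return np.r_[O+np.array([lx,ly])@RL,z]
def lane(p): return np.r_[RL@(p[:2]-O),p[2]]
def rot(rel,tilt=0): return Ro.from_euler("z",LY+rel)*Ro.from_euler("x",np.pi)*Ro.from_euler("y",tilt,degrees=True)
def delta(p,R,p2,R2): return np.round((R.inv()*R2).as_rotvec(degrees=True),2),np.round(R.inv().apply(p2-p)*1000,1)
def cur(robot):
    o=robot.get_obs();return o["tool_pos"],Ro.from_euler("xyz",o["ee_rot"]),o
E
python3 - <<'E'
from h import *
from bench import robot
p,R,o=cur(robot)
print(delta(p,R,w(-.13,-.14,.13),rot(-np.pi/2)),delta(p,R,w(-.13,-.14,.015),rot(-np.pi/2)))
E
```

```text
(array([-0.11,  0.  , 13.72]), array([ 576.1, -196.6,   74.9])) (array([-0.11,  0.  , 13.72]), array([ 576. , -196.4,  189.9]))
```

Request:
{"fn": "arm_command", "kwargs": {
  "targets": [0, 0, 13.7, 576, -196, 40, -0.3, 0, 0, 13.7, 576, -196, 40, -0.3, 0, 0, 13.7, 576, -196, 40, -0.3, 0, 0, 13.7, 576, -196, 40, -0.3, 0, 0, 13.7, 576, -196, 40, -0.3, 0, 0, 13.7, 576, -196, 40, -0.3, 0, 0, 13.7, 576, -196, 40, -0.3, 0, 0, 13.7, 576, -196, 40, -0.3, 0, 0, 13.7, 576, -196, 40, -0.3, 0, 0, 13.7, 576, -196, 40, -0.3, 0, 0, 13.7, 576, -196, 40, -0.3, 0, 0, 13.7, 576, -196, 40, -0.3, 0, 0, 13.7, 576, -196, 40, -0.3, 0, 0, 13.7, 576, -196, 40, -0.3, 0, 0, 13.7, 576, -196, 187, -0.3, 0, 0, 13.7, 576, -196, 187, -0.3, 0, 0, 13.7, 576, -196, 187, -0.3, 0, 0, 13.7, 576, -196, 187, -0.3, 0, 0, 13.7, 576, -196, 187, -0.3]
}}

```text
time: 2.0
tool_pos: [0.6592, -0.1458, 0.0187]
ee_rot: [-3.141, 0.002, 0.095]
wrist_force: [0.0, 0.3, 1.2]
width: 0.0611
finger_force: 0.0
```

Run:
```python
from h import *
from bench import robot
p,R,o=cur(robot)
print(lane(p),o["ee_rot"],LY-np.pi/2,o["width"],o["wrist_force"],o["time"])
print(delta(p,R,w(-.13,-.058,.015),rot(-np.pi/2)))
```

```text
[-0.13257255 -0.13878939  0.01869902] [-3.14144971e+00  1.73139032e-03  9.48528999e-02] 0.0963544530096676 0.06112892326990613 [0.01569504 0.34084676 1.18308223] 2.0
(array([-0.01,  0.1 , -0.09]), array([-80.8,  -2.5,   3.8]))
```

Request:
{"fn": "arm_command", "kwargs": {
  "targets": [0, 0, 0, -10, -1, 2, -0.3, 0, 0, 0, -16, -2, 3, -0.3, 0, 0, 0, -20, -2, 3, -0.3, 0, 0, 0, -24, -2, 3, -0.3, 0, 0, 0, -28, -2, 3, -0.3, 0, 0, 0, -32, -2, 3, -0.3, 0, 0, 0, -36, -2, 3, -0.3, 0, 0, 0, -40, -2, 3, -0.3, 0, 0, 0, -44, -2, 3, -0.3, 0, 0, 0, -48, -2, 3, -0.3, 0, 0, 0, -52, -2, 3, -0.3, 0, 0, 0, -56, -2, 3, -0.3, 0, 0, 0, -60, -2, 3, -0.3, 0, 0, 0, -64, -2, 3, -0.3, 0, 0, 0, -68, -2, 3, -0.3, 0, 0, 0, -72, -2, 3, -0.3, 0, 0, 0, -76, -2, 3, -0.3, 0, 0, 0, -79, -2, 3, -0.3, 0, 0, 0, -81, -2, 3, -0.3, 0, 0, 0, -81, -2, 3, -0.3]
}}

```text
time: 4.0
tool_pos: [0.5791, -0.1502, 0.0154]
ee_rot: [-3.141, 0.001, 0.097]
wrist_force: [0.7, 0.2, 0.6]
width: 0.0614
finger_force: 0.7
```

```bash
cat > tote.py <<'E'
from h import *
from bench import robot
import sys
p,R,o=cur(robot);print("tcp lane",lane(p),o["time"],o["wrist_force"])
s=robot.snapshot("top");cv2.imwrite(f"pics/{sys.argv[1]}.png",s["color"][120:360,220:500][...,::-1])
P=cloud(s);L=(P[...,:2]-O)@RL.T;ok=s["range_z"]>0
hsv=cv2.cvtColor(s["color"],cv2.COLOR_RGB2HSV)
m=ok&(P[...,2]>.046)&(P[...,2]<.064)&(L[...,0]<-.01)&(L[...,0]>-.25)&(abs(L[...,1])<.13)
q=(L[m]*1000).astype(np.float32);r=cv2.minAreaRect(q);print("tote lane",r,m.sum());print(np.round(cv2.boxPoints(r)))
E
python3 tote.py a1
```

```text
tcp lane [-0.12919715 -0.05868063  0.01541505] 4.0 [0.6618619  0.17620727 0.59947724]
tote lane ((-125.98619842529297, 10.754213333129883), (81.16889190673828, 120.57743835449219), 89.42235565185547) 248
[[-187.  -29.]
 [ -66.  -30.]
 [ -65.   51.]
 [-186.   52.]]
```

Run:
```python
from h import *
from bench import robot
p,R,o=cur(robot)
for q in [(-.13,-.08,.03),(-.13,-.08,.13),(-.24,0,.13),(-.225,0,.03)]:
  for T in (0,14): print(q,delta(p,R,w(*q),rot(0,T)))
```

```text
(-0.13, -0.08, 0.03) (array([-5.000e-02,  3.000e-02, -8.998e+01]), array([ 21.3,   0.8, -14.7]))
(-0.13, -0.08, 0.03) (array([ 10.94,  11.03, -89.5 ]), array([ 21.3,   0.8, -14.7]))
(-0.13, -0.08, 0.13) (array([-5.000e-02,  3.000e-02, -8.998e+01]), array([  21.2,    0.8, -114.7]))
(-0.13, -0.08, 0.13) (array([ 10.94,  11.03, -89.5 ]), array([  21.2,    0.8, -114.7]))
(-0.24, 0, 0.13) (array([-5.000e-02,  3.000e-02, -8.998e+01]), array([ -58.8,  110.7, -114.6]))
(-0.24, 0, 0.13) (array([ 10.94,  11.03, -89.5 ]), array([ -58.8,  110.7, -114.6]))
(-0.225, 0, 0.03) (array([-5.000e-02,  3.000e-02, -8.998e+01]), array([-58.7,  95.8, -14.6]))
(-0.225, 0, 0.03) (array([ 10.94,  11.03, -89.5 ]), array([-58.7,  95.8, -14.6]))
```

Request:
{"fn": "arm_command", "kwargs": {
  "targets": [0, 0, 0, 21, 0, 0, -0.3, 0, 0, 0, 21, 0, -50, -0.3, 0, 0, 0, 21, 0, -100, -0.3, 0, 0, 0, 21, 0, -115, -0.3, 11, 11, -89.5, -20, 60, -115, -0.3, 11, 11, -89.5, -59, 111, -115, -0.3, 11, 11, -89.5, -59, 111, -115, -0.3, 11, 11, -89.5, -59, 111, -115, -0.3, 11, 11, -89.5, -59, 111, -115, -0.3, 11, 11, -89.5, -59, 111, -115, -0.3, 11, 11, -89.5, -59, 111, -115, -0.3, 11, 11, -89.5, -59, 111, -115, -0.3, 11, 11, -89.5, -59, 111, -115, -0.3, 11, 11, -89.5, -59, 111, -115, -0.3, 11, 11, -89.5, -59, 111, -115, -0.3, 11, 11, -89.5, -59, 111, -115, -0.3, 11, 11, -89.5, -59, 111, -65, -0.3, 11, 11, -89.5, -59, 111, -15, -0.3, 11, 11, -89.5, -59, 111, -15, -0.3]
}}

```text
time: 5.95
tool_pos: [0.5258, -0.2624, 0.0221]
ee_rot: [-3.127, -0.256, 1.661]
wrist_force: [-1.7, 1.0, 0.1]
width: 0.0612
finger_force: 0.0
```

```bash
python3 tote.py a2
python3 - <<'E'
from h import *
from bench import robot
p,R,o=cur(robot)
print(o["width"],delta(p,R,p,rot(0,14)))
for q in [(-.2,0,.02),(-.06,0,.02),(0,0,.04),(.118,0,.046)]:
  print(q,delta(p,R,w(*q),rot(0,14)))
E
```

```text
tcp lane [-0.23575117  0.00521166  0.02205491] 5.95 [-1.71254864  0.98290287  0.06532009]
tote lane ((-156.14303588867188, 40.118045806884766), (178.0948944091797, 182.754638671875), 89.00181579589844) 592
[[-249.  -47.]
 [ -66.  -51.]
 [ -63.  128.]
 [-246.  131.]]
0.06120269604190579 (array([-0.45, -0.43, -0.21]), array([0., 0., 0.]))
(-0.2, 0, 0.02) (array([-0.45, -0.43, -0.21]), array([34.8,  2.8, 15.5]))
(-0.06, 0, 0.02) (array([-0.45, -0.43, -0.21]), array([170.4,   2.6,  50.4]))
(0, 0, 0.04) (array([-0.45, -0.43, -0.21]), array([233.5,   2.3,  46. ]))
(0.118, 0, 0.046) (array([-0.45, -0.43, -0.21]), array([349.2,   2.1,  69.6]))
```

View pics/a2.png

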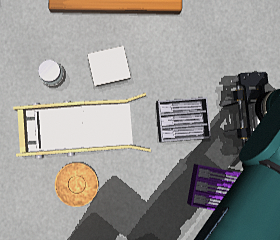

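The crop shows the tote square in front of the mouth (crop centre about (182,119)) with the gripper behind it. Closing in and letting it settle.

Request:
{"fn": "arm_command", "kwargs": {
  "targets": [0, 0, 0, 10, 3, 2, -0.3, -0.4, -0.4, -0.2, 20, 3, 5, -0.3, -0.4, -0.4, -0.2, 27, 3, 7, -0.3, -0.4, -0.4, -0.2, 27, 3, 7, -0.3, -0.4, -0.4, -0.2, 27, 3, 7, -0.3]
}}

```text
time: 6.5
tool_pos: [0.5325, -0.2384, 0.0315]
ee_rot: [3.132, -0.236, 1.672]
wrist_force: [0.2, -0.6, 0.3]
width: 0.0609
finger_force: 0.0
```

Run:
```python
from h import *
from bench import robot
p,R,o=cur(robot)
print(lane(p),o["wrist_force"],o["time"],delta(p,R,p,rot(0,14)))
for q in [(-.2,0,.02),(-.1,0,.02),(-.05,0,.02),(0,0,.025),(.118,0,.054)]:
  print(q,delta(p,R,w(*q),rot(0,14)))
```

```text
[-0.21249725 -0.0037305   0.03150459] [ 0.20685729 -0.60991515  0.25532723] 6.5 (array([0.47, 0.49, 0.26]), array([0., 0., 0.]))
(-0.2, 0, 0.02) (array([0.47, 0.49, 0.26]), array([ 9.5, -3.8, 14.1]))
(-0.1, 0, 0.02) (array([0.47, 0.49, 0.26]), array([106.7,  -3.6,  37.4]))
(-0.05, 0, 0.02) (array([0.47, 0.49, 0.26]), array([155.3,  -3.4,  49.1]))
(0, 0, 0.025) (array([0.47, 0.49, 0.26]), array([205.1,  -3.3,  55.9]))
(0.118, 0, 0.054) (array([0.47, 0.49, 0.26]), array([326.6,  -2.7,  55.3]))
```

Request:
{"fn": "arm_command", "kwargs": {
  "targets": [0.5, 0.5, 0.3, 5, -4, 8, -0.3, 0.5, 0.5, 0.3, 10, -4, 14, -0.3, 0.5, 0.5, 0.3, 15, -4, 15, -0.3, 0.5, 0.5, 0.3, 21, -4, 17, -0.3, 0.5, 0.5, 0.3, 27, -4, 18, -0.3, 0.5, 0.5, 0.3, 33, -4, 20, -0.3, 0.5, 0.5, 0.3, 39, -4, 21, -0.3, 0.5, 0.5, 0.3, 45, -4, 23, -0.3, 0.5, 0.5, 0.3, 51, -4, 24, -0.3, 0.5, 0.5, 0.3, 57, -4, 26, -0.3, 0.5, 0.5, 0.3, 63, -4, 27, -0.3, 0.5, 0.5, 0.3, 69, -4, 28, -0.3, 0.5, 0.5, 0.3, 75, -4, 30, -0.3, 0.5, 0.5, 0.3, 81, -4, 31, -0.3, 0.5, 0.5, 0.3, 87, -4, 33, -0.3, 0.5, 0.5, 0.3, 93, -4, 34, -0.3, 0.5, 0.5, 0.3, 99, -4, 36, -0.3, 0.5, 0.5, 0.3, 104, -4, 37, -0.3, 0.5, 0.5, 0.3, 107, -4, 37, -0.3, 0.5, 0.5, 0.3, 107, -4, 37, -0.3]
}}

```text
time: 8.5
tool_pos: [0.5166, -0.1255, 0.0192]
ee_rot: [-3.139, -0.248, 1.666]
wrist_force: [0.1, 0.3, -1.5]
width: 0.0613
finger_force: 0.4
```

```bash
cat > t2.py <<'E'
from h import *
from bench import robot
import sys
p,R,o=cur(robot);print("tcp",lane(p),o["time"],"F lane",RL@o["wrist_force"][:2],o["wrist_force"][2],delta(p,R,p,rot(0,14))[0])
s=robot.snapshot("top");P=cloud(s);L=(P[...,:2]-O)@RL.T;ok=s["range_z"]>0;c=s["color"].astype(int)
hsv=cv2.cvtColor(s["color"],cv2.COLOR_RGB2HSV)
# tote top rim/dividers: height profile of left/right walls
for y0 in (-.048,.048):
    m=ok&(abs(L[...,1]-y0)<.006)&(hsv[...,1]<70)&(P[...,2]>.03)&(P[...,2]<.12)&(L[...,0]>lane(p)[0])
    x=L[m][:,0];z=P[m][:,2]
    print(y0,m.sum(),[(round(float(a)*1000),round(float(z[(x>=a-.01)&(x<a+.01)].max())*1000)) for a in np.arange(x.min(),x.max(),.02)]) if m.sum()>5 else 0
m=ok&(L[...,0]<.29)&(L[...,0]>lane(p)[0]+.03)&(abs(L[...,1])<.053)&(P[...,2]-np.clip(L[...,0]*.287,0,.034)>.035)&(hsv[...,1]<70)
q=L[m]*1000
if len(q)>20: print("raised x",np.percentile(q[:,0],[1,99]),"y",np.percentile(q[:,1],[1,99]),cv2.minAreaRect(q.astype(np.float32)))
cv2.imwrite(f"pics/{sys.argv[1]}.png",cv2.resize(s["color"][180:310,220:460][...,::-1],None,fx=2,fy=2))
for v in sys.argv[2:]:
    a=[float(t) for t in v.split(",")];print(v,delta(p,R,w(*a[:3]),rot(0,a[3])))
E
python3 t2.py b1 -.05,0,.02,14 0,0,.025,15 .05,0,.038,15 .09,0,.05,15
```

```text
tcp [-0.09863365  0.00122199  0.01917764] 8.5 F lane [ 0.24325736 -0.11015615] -1.4818245932686303 [-0.16 -0.2  -0.07]Traceback (most recent call last):
  File "t2.py", line 11, in <module>
    print(y0,m.sum(),[(round(float(a)*1000),round(float(z[(x>=a-.01)&(x<a+.01)].max())*1000)) for a in np.arange(x.min(),x.max(),.02)]) if m.sum()>5 else 0
                                                        ~~~~~~~~~~~~~~~~~~~~~~~~~~~^^
    return umr_maximum(a, axis, None, out, keepdims, initial, where)
ValueError: zero-size array to reduction operation maximum which has no identity
```

```bash
sed -i 's/\.max())\*1000)) for a in/.max(initial=0))*1000)) for a in/' t2.py
python3 t2.py b1 -.05,0,.02,14 0,0,.025,15 .05,0,.038,15 .09,0,.05,15
```

```text
tcp [-0.09869083  0.00120397  0.01919218] 8.55 F lane [-0.37002332 -0.00783478] 0.19585294855045687 [-0.16 -0.22 -0.07]
-0.048 215 [(-92, 57), (-72, 60), (-52, 63), (-32, 64), (-12, 66), (8, 66), (28, 67), (48, 0), (68, 0), (88, 32), (108, 35), (128, 39), (148, 0), (168, 0), (188, 0), (208, 0), (228, 56), (248, 50), (268, 54), (288, 57), (308, 0), (328, 0), (348, 0), (368, 0), (388, 0), (408, 0), (428, 0), (448, 0), (468, 0), (488, 0), (508, 0), (528, 87), (548, 115)]
0.048 158 [(-98, 59), (-78, 60), (-58, 59), (-38, 63), (-18, 63), (2, 66), (22, 66), (42, 0), (62, 0), (82, 0), (102, 32), (122, 38), (142, 0), (162, 0), (182, 30), (202, 0), (222, 47), (242, 53), (262, 48)]
raised x [-65.97574784  29.12508209] y [-48.41043097  51.00033413] ((-19.41313934326172, 1.1647872924804688), (100.11312103271484, 98.12532806396484), 89.84207916259766)
-.05,0,.02,14 (array([-0.16, -0.22, -0.07]), array([47.4,  1.2, 11.2]))
0,0,.025,15 (array([-0.16,  0.78, -0.08]), array([97.1,  1.1, 18.6]))
.05,0,.038,15 (array([-0.16,  0.78, -0.08]), array([148.8,   1.1,  18.3]))
.09,0,.05,15 (array([-0.16,  0.78, -0.08]), array([190.5,   1. ,  16.5]))
```

View pics/b1.png

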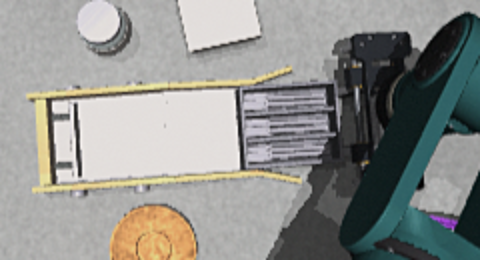

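The picture shows the nose on the ramp between the flares (picture x 240–335, y 85–170), centred and square. I'll push on up the ramp.

Request:
{"fn": "arm_command", "kwargs": {
  "targets": [-0.2, 0, 0, 6, 1, 1.5, -0.3, -0.2, 0, 0, 13, 1, 3, -0.3, -0.2, 0, 0, 20, 1, 5, -0.3, -0.2, 0, 0, 27, 1, 6.5, -0.3, -0.2, 0, 0, 34, 1, 8, -0.3, -0.2, 0, 0, 41, 1, 10, -0.3, -0.2, 0.2, 0, 48, 1, 11, -0.3, -0.2, 0.3, 0, 55, 1, 13, -0.3, -0.2, 0.4, 0, 62, 1, 14, -0.3, -0.2, 0.5, 0, 69, 1, 15, -0.3, -0.2, 0.6, 0, 76, 1, 16, -0.3, -0.2, 0.7, 0, 83, 1, 17, -0.3, -0.2, 0.8, 0, 90, 1, 18, -0.3, -0.2, 0.8, 0, 97, 1, 18.5, -0.3, -0.2, 0.8, 0, 104, 1, 18.5, -0.3, -0.2, 0.8, 0, 111, 1, 18.5, -0.3, -0.2, 0.8, 0, 118, 1, 18.5, -0.3, -0.2, 0.8, 0, 124, 1, 18.5, -0.3, -0.2, 0.8, 0, 128, 1, 18.5, -0.3, -0.2, 0.8, 0, 128, 1, 18.5, -0.3]
}}

```text
time: 10.6
tool_pos: [0.5055, 0.0028, 0.0328]
ee_rot: [3.14, -0.262, 1.666]
wrist_force: [-0.3, -0.8, 0.3]
width: 0.0612
finger_force: 0.5
```

```bash
python3 t2.py b2 .05,0,.038,14 .09,0,.05,12 .105,0,.05,12 .115,0,.05,12
```

```text
tcp [ 0.03013361 -0.00013009  0.03276896] 10.6 F lane [-0.74115726  0.41010862] 0.2657546759381085 [ 0.08 -1.   -0.05]
-0.048 261 [(35, 71), (55, 76), (75, 83), (95, 90), (115, 97), (135, 103), (155, 103), (175, 0), (195, 0), (215, 0), (235, 54), (255, 54), (275, 57), (295, 0), (315, 0), (335, 0), (355, 0), (375, 0), (395, 0), (415, 0), (435, 0), (455, 0), (475, 0), (495, 0), (515, 0), (535, 111)]
0.048 166 [(35, 71), (55, 76), (75, 84), (95, 92), (115, 95), (135, 102), (155, 100), (175, 32), (195, 0), (215, 0), (235, 55), (255, 45)]
raised x [ 64.28799307 154.78271729] y [-49.57421643  49.66739757] ((108.56073760986328, -0.23312759399414062), (100.30347442626953, 93.37458038330078), 89.74315643310547)
.05,0,.038,14 (array([ 0.08, -1.  , -0.05]), array([20.5, -0.1,  0.1]))
.09,0,.05,12 (array([ 0.08, -3.  , -0.05]), array([62.3, -0.2, -1.1]))
.105,0,.05,12 (array([ 0.08, -3.  , -0.05]), array([76.8, -0.2,  2.7]))
.115,0,.05,12 (array([ 0.08, -3.  , -0.05]), array([86.4, -0.2,  5.3]))
```

View pics/b2.png

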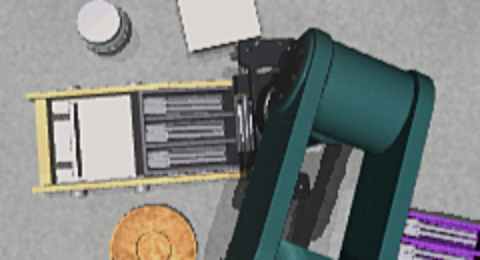

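The tote is up the ramp at 16°, centred (picture x 135–240), with its trailing end at about lane x 38 mm. I'll continue to just before the plate.

Request:
{"fn": "arm_command", "kwargs": {
  "targets": [0, -0.2, 0, 5, 0, 0, -0.3, 0, -0.4, 0, 10, 0, 0, -0.3, 0, -0.6, 0, 15, 0, 0, -0.3, 0, -0.8, 0, 20, 0, 0, -0.3, 0, -1, 0, 25, 0, 0, -0.3, 0, -1.5, 0, 30, 0, -1, -0.3, 0, -1.8, 0, 35, 0, -1, -0.3, 0, -2, 0, 40, 0, -1, -0.3, 0, -2.2, 0, 44, 0, -1, -0.3, 0, -2.4, 0, 48, 0, -1, -0.3, 0, -2.6, 0, 52, 0, -1, -0.3, 0, -2.8, 0, 56, 0, -1, -0.3, 0, -3, 0, 60, 0, -1, -0.3, 0, -3, 0, 64, 0, 0, -0.3, 0, -3, 0, 68, 0, 0, -0.3, 0, -3, 0, 71, 0, 1, -0.3, 0, -3, 0, 71, 0, 1, -0.3]
}}

```text
time: 12.35
tool_pos: [0.4992, 0.0707, 0.05]
ee_rot: [3.14, -0.209, 1.666]
wrist_force: [0.3, -0.2, 0.1]
width: 0.0611
finger_force: 0.0
```

```bash
python3 t2.py b3 .105,0,.050,12 .11,0,.05,12 .117,0,.048,12 .125,0,.044,12
```

```text
tcp [ 0.09838686 -0.00034159  0.05001058] 12.35 F lane [-0.18850173 -0.2638797 ] 0.06326986469544421 [ 0.09  2.05 -0.07]
-0.048 273 [(114, 95), (134, 92), (154, 90), (174, 88), (194, 87), (214, 86), (234, 84), (254, 53), (274, 58), (294, 0), (314, 0), (334, 0), (354, 0), (374, 0), (394, 0), (414, 0), (434, 0), (454, 0), (474, 0), (494, 0), (514, 0), (534, 112), (554, 115)]
0.048 136 [(121, 92), (141, 90), (161, 90), (181, 87), (201, 85), (221, 83), (241, 76), (261, 45)]
raised x [130.01244124 231.03200569] y [-50.23769485  49.22116817] ((180.04452514648438, -0.6817741394042969), (99.95242309570312, 103.21061706542969), 89.8604507446289)
.105,0,.050,12 (array([ 0.09,  0.05, -0.07]), array([ 6.5, -0.4,  1.4]))
.11,0,.05,12 (array([ 0.09,  0.05, -0.07]), array([11.4, -0.4,  2.4]))
.117,0,.048,12 (array([ 0.09,  0.05, -0.07]), array([17.8, -0.4,  5.8]))
.125,0,.044,12 (array([ 0.09,  0.05, -0.07]), array([24.8, -0.4, 11.4]))
```

Request:
{"fn": "arm_command", "kwargs": {
  "targets": [0, 0, 0, 2, 0, 0, -0.3, 0, 0, 0, 4, 0, 1, -0.3, 0, 0, 0, 6, 0, 1, -0.3, 0, 0, 0, 7.5, 0, 2, -0.3, 0, 0, 0, 9, 0, 2, -0.3, 0, 0, 0, 10.5, 0, 2.5, -0.3, 0, 0, 0, 12, 0, 3, -0.3, 0, 0, 0, 13, 0, 3, -0.3, 0, 0, 0, 14, 0, 3.5, -0.3, 0, 0, 0, 14, 0, 3.5, -0.3]
}}

```text
time: 13.4
tool_pos: [0.4979, 0.0845, 0.0494]
ee_rot: [3.14, -0.208, 1.665]
wrist_force: [0.4, -3.2, -1.6]
width: 0.0609
finger_force: 1.8
```

```bash
python3 t2.py b4 .117,0,.048,12 .12,0,.046,12 .125,0,.044,12
```

```text
tcp [ 0.11218164 -0.00041333  0.04935045] 13.4 F lane [-3.19753881 -0.10067548] -1.6151370464591124 [ 0.09  2.1  -0.09]
-0.048 269 [(131, 91), (151, 89), (171, 91), (191, 87), (211, 86), (231, 84), (251, 81), (271, 57), (291, 0), (311, 0), (331, 0), (351, 0), (371, 0), (391, 0), (411, 0), (431, 0), (451, 0), (471, 0), (491, 0), (511, 0), (531, 109), (551, 117)]
0.048 132 [(138, 90), (158, 91), (178, 88), (198, 86), (218, 85), (238, 82), (258, 47)]
raised x [142.99394564 243.94668417] y [-50.40501677  49.09246713] ((193.27947998046875, -0.7981796264648438), (99.93702697753906, 102.01911163330078), 89.95781707763672)
.117,0,.048,12 (array([ 0.09,  0.1 , -0.09]), array([ 4.4, -0.4,  2.3]))
.12,0,.046,12 (array([ 0.09,  0.1 , -0.09]), array([ 7. , -0.4,  4.9]))
.125,0,.044,12 (array([ 0.09,  0.1 , -0.09]), array([11.4, -0.4,  7.9]))
```

Request:
{"fn": "arm_command", "kwargs": {
  "targets": [0, 0, 0, 1, 0, 0.7, -0.3, 0, 0, 0, 2, 0, 1.4, -0.3, 0, 0, 0, 3, 0, 2, -0.3, 0, 0, 0, 4, 0, 2.6, -0.3, 0, 0, 0, 5, 0, 3.3, -0.3, 0, 0, 0, 6, 0, 4, -0.3, 0, 0, 0, 6, 0, 4, -0.3]
}}

```text
time: 14.15
tool_pos: [0.4975, 0.0908, 0.0472]
ee_rot: [3.14, -0.207, 1.666]
wrist_force: [0.5, -5.3, 1.2]
width: 0.0611
finger_force: 2.8
```

```bash
python3 t2.py b5 .12,0,.046,12 .125,0,.044,12
```

```text
tcp [ 0.11852299 -0.000653    0.04724828] 14.15 F lane [-5.32074318  0.01531   ] 1.1963034249489752 [ 0.13  2.14 -0.08]
-0.048 215 [(138, 80), (158, 82), (178, 83), (198, 82), (218, 82), (238, 83), (258, 51), (278, 58), (298, 0), (318, 0), (338, 0), (358, 0), (378, 0), (398, 0), (418, 0), (438, 0), (458, 0), (478, 0), (498, 0), (518, 0), (538, 113)]
0.048 106 [(148, 83), (168, 82), (188, 83), (208, 85), (228, 82), (248, 82), (268, 59)]
raised x [150.26954344 247.61665505] y [-50.70194208  48.92869568] ((198.28518676757812, -0.9068946838378906), (99.98240661621094, 99.44844818115234), 89.90645599365234)
.12,0,.046,12 (array([ 0.12,  0.14, -0.08]), array([ 1.2, -0.7,  1.5]))
.125,0,.044,12 (array([ 0.12,  0.14, -0.08]), array([ 5.7, -0.7,  4.5]))
```

Heights are flat now, so the trailing edge has dropped. Next I'll press towards the hard end in small steps.

Request:
{"fn": "arm_command", "kwargs": {
  "targets": [0, 0, 0, 0.7, 0, 0.4, -0.3, 0, 0, 0, 1.4, 0, 0.8, -0.3, 0, 0, 0, 2, 0, 1.2, -0.3, 0, 0, 0, 2.5, 0, 1.6, -0.3, 0, 0, 0, 3, 0, 2, -0.3, 0, 0, 0, 3, 0, 2, -0.3]
}}

```text
time: 14.8
tool_pos: [0.4976, 0.0938, 0.0462]
ee_rot: [3.139, -0.206, 1.666]
wrist_force: [-0.5, -6.2, 4.1]
width: 0.0614
finger_force: 3.2
```

Request:
{"fn": "arm_command", "kwargs": {
  "targets": [0, 0, 0, 0.5, 0, 0.1, -0.3, 0, 0, 0, 1, 0, 0.2, -0.3, 0, 0, 0, 1.5, 0, 0.3, -0.3, 0, 0, 0, 2, 0, 0.4, -0.3, 0, 0, 0, 2, 0, 0.4, -0.3]
}}

```text
time: 15.3
tool_pos: [0.4975, 0.0952, 0.0462]
ee_rot: [3.139, -0.205, 1.666]
wrist_force: [0.8, -8.5, 3.0]
width: 0.0612
finger_force: 4.0
```

Request:
{"fn": "arm_command", "kwargs": {
  "targets": [0, 0, 0, 0.3, 0, 0.1, -0.3, 0, 0, 0, 0.5, 0, 0.1, -0.3, 0, 0, 0, 0.5, 0, 0.1, -0.3]
}}

```text
time: 15.6
tool_pos: [0.4974, 0.0952, 0.0462]
ee_rot: [3.139, -0.204, 1.666]
wrist_force: [-0.3, -9.4, 4.4]
width: 0.0612
finger_force: 4.6
```

Request:
{"fn": "arm_command", "kwargs": {
  "targets": [0, 0, 0, 0.4, 0, 0.1, -0.3, 0, 0, 0, 0.8, 0, 0.2, -0.3, 0, 0, 0, 1.2, 0, 0.2, -0.3, 0, 0, 0, 1.2, 0, 0.2, -0.3]
}}

```text
time: 16.0
tool_pos: [0.4975, 0.0953, 0.0462]
ee_rot: [3.139, -0.202, 1.665]
wrist_force: [-0.6, -11.3, 4.8]
width: 0.0612
finger_force: 5.8
```

Request:
{"fn": "arm_command", "kwargs": {
  "targets": [0, 0, 0, 0.5, 0, 0.1, -0.3, 0, 0, 0, 1, 0, 0.2, -0.3, 0, 0, 0, 1.5, 0, 0.3, -0.3, 0, 0, 0, 1.8, 0, 0.4, -0.3, 0, 0, 0, 1.8, 0, 0.4, -0.3, 0, 0, 0, 1.8, 0, 0.4, -0.3]
}}

```text
time: 16.6
tool_pos: [0.4975, 0.0955, 0.0463]
ee_rot: [3.139, -0.199, 1.665]
wrist_force: [0.4, -15.9, 5.0]
width: 0.0614
finger_force: 7.8
```

```bash
python3 t2.py b6
```

```text
tcp [ 0.12323503 -0.00103717  0.04626849] 16.6 F lane [-15.86610864   1.11807749] 4.959978083644417 [ 0.18  2.63 -0.1 ]
-0.048 214 [(143, 82), (163, 84), (183, 83), (203, 83), (223, 83), (243, 82), (263, 56), (283, 57), (303, 0), (323, 0), (343, 0), (363, 0), (383, 0), (403, 0), (423, 0), (443, 0), (463, 0), (483, 0), (503, 0), (523, 0), (543, 117)]
0.048 103 [(154, 83), (174, 82), (194, 83), (214, 84), (234, 81), (254, 82), (274, 57)]
raised x [155.35163903 251.91393791] y [-50.57128845  48.91537925] ((202.9239044189453, -1.018463134765625), (100.1594467163086, 99.29206848144531), 89.9683837890625)
```

Holding about 16 N, level, for over a second.

Request:
{"fn": "arm_command", "kwargs": {
  "targets": [0, 0, 0, 0, 0, 0, -0.3, 0, 0, 0, 0, 0, 0, -0.3, 0, 0, 0, 0, 0, 0, -0.3, 0, 0, 0, 0, 0, 0, -0.3, 0, 0, 0, 0, 0, 0, -0.3, 0, 0, 0, 0, 0, 0, -0.3, 0, 0, 0, 0, 0, 0, -0.3, 0, 0, 0, 0, 0, 0, -0.3, 0, 0, 0, 0, 0, 0, -0.3, 0, 0, 0, 0, 0, 0, -0.3, 0, 0, 0, 0, 0, 0, -0.3]
}}

```text
time: 17.75
tool_pos: [0.4975, 0.0955, 0.0463]
ee_rot: [3.139, -0.199, 1.665]
wrist_force: [-0.7, -15.9, 6.2]
width: 0.0611
finger_force: 7.8
```

Request:
{"fn": "arm_command", "kwargs": {
  "targets": [0, 0, 0, -1, 0, -0.2, -0.3, 0, 0, 0, -2, 0, -0.4, -0.3, 0, 0, 0, -3, 0, -0.6, -0.3, 0, 0, 0, -4, 0, -0.8, -0.3, 0, 0, 0, -5, 0, -1, -0.3, 0, 0, 0, -6, 0, -1.2, -0.3, 0, 0, 0, -7, 0, -1.4, -0.3, 0, 0, 0, -8, 0, -1.6, -0.3, 0, 0, 0, -9, 0, -1.8, -0.3, 0, 0, 0, -10, 0, -2, -0.3, 0, 0, 0, -11, 0, -2.2, -0.3, 0, 0, 0, -12, 0, -2.4, -0.3, 0, 0, 0, -14, 0, -3, -0.3, 0, 0, 0, -18, 0, -4, -0.3, 0, 0, 0, -24, 0, -6, -0.3, 0, 0, 0, -30, 0, -10, -0.3, 0, 0, 0, -40, 0, -40, -0.3, 0, 0, 0, -50, 0, -80, -0.3, 0, 0, 0, -60, 0, -120, -0.3, 0, 0, 0, -60, 0, -120, -0.3]
}}

```text
time: 19.75
tool_pos: [0.508, 0.0142, 0.1569]
ee_rot: [3.129, -0.204, 1.665]
wrist_force: [0.3, 0.2, 0.7]
width: 0.0613
finger_force: 0.0
```

```bash
python3 t2.py b7
python3 - <<'E'
from h import *
from bench import robot
s=robot.snapshot("top");P=cloud(s);L=(P[...,:2]-O)@RL.T;ok=s["range_z"]>0
m=ok&(P[...,2]>.065)&(P[...,2]<.092)&(abs(L[...,1])<.056)&(L[...,0]>.1)&(L[...,0]<.28)
q=(L[m]*1000).astype(np.float32);print(cv2.minAreaRect(q),np.percentile(q,[1,99],axis=0),m.sum())
E
```

```text
tcp [ 0.04125777 -0.00363518  0.15693871] 19.75 F lane [ 0.17317441 -0.27246151] 0.7078968213081955 [ 0.78  2.31 -0.1 ]
-0.048 275 [(50, 35), (70, 0), (90, 32), (110, 38), (130, 83), (150, 84), (170, 82), (190, 84), (210, 83), (230, 83), (250, 80), (270, 58), (290, 0), (310, 0), (330, 0), (350, 0), (370, 0), (390, 0), (410, 0), (430, 0), (450, 0), (470, 0), (490, 0), (510, 0), (530, 112), (550, 115)]
0.048 149 [(102, 35), (122, 83), (142, 82), (162, 82), (182, 84), (202, 82), (222, 84), (242, 83), (262, 46)]
raised x [123.01012671 242.8579918 ] y [-50.5882171   49.05754001] ((183.28244018554688, -1.0309333801269531), (120.68548583984375, 100.33480834960938), 0.006930256728082895)
((183.1376495361328, -0.9342308044433594), (100.20891571044922, 120.46275329589844), 89.94577026367188) [[123.03426834 -50.48742249]
 [242.7443486   49.038353  ]] 618
```

View pics/b7.png

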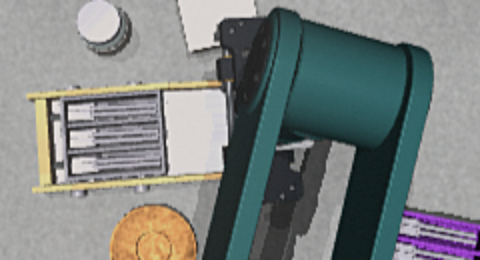

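The picture shows the tote level in the cradle (picture x 62–163, y 92–180), square, at lane x 183 mm and y -1 mm. The gripper is clear, so I'm handing in.

```bash
python3 -c "
from bench import robot
print(robot.close_job())"
```

```text
the job is handed in; nothing more can be done
None
```

The tote lies level in the cradle behind the lip, 183 mm up the lane and 1 mm off the centre line by the camera; it was bedded at about 16 N for over a second and let go, and the job is handed in with no verdict shown to me.

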